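# Thread the drip plate onto the drying spike

## Robot

A 6-joint arm with a two-finger parallel gripper is mounted at the origin on the work surface. World frame = base frame: x ahead of the robot, y to its left, z up, the work surface at z = 0. Lengths are in m, angles in rad, forces in N, time in s.
With the tool pointing down it reaches from about 0.225 to 0.875 m from the base axis. Payload 3.4 kg.
Tool frame: the origin (TCP) lies at the very end of the fingers, on their centre line; the grasp point (between the pads) lies 19 mm behind it (grip_depth is the distance from the TCP to the grasp point, in m); x points along the fingers, z is the direction in which the jaws open and shut, and the axes are right-handed (so a half turn about x gives the same grasp; the last joint's range is limited). The gripper opens to 85 mm and grips with 20 to 120 N. Pads are 22 mm wide; open, the fingers measure 114 mm over their backs; the gripper's body (76 mm by 85 mm) begins 54 mm behind the grasp point. The pads swing forward as they close: fully open they stand 13 mm farther back than shut.
Start: joints at [-1.416, 0.276, 1.505, -0, 1.361, -0.121], TCP at [0.157, -0.553, 0.231] pointing down, gripper open.
Joint ranges: [-2.89, 2.89], [-0.75, 2.08], [0.22, 2.7], [-1.18, 4.32], [0.11, 2.71], [-2.7, 2.7]. Speed limits (rad/s): [2.57, 2.57, 3.14, 3.14, 3.14, 3.14].

## Interface

Orientations are given as a unit quaternion [w, x, y, z].
In Python, from rig import get_state, get_image, sign_off, grip_depth gives the robot as it stands. The module is installed in compiled form; this text tells all that it offers.
- The arm moves only by the tool arm_command, never from a script. Its argument "series" is a list of rows, each an object with "dp": the shift along the tool's x, y, z scaled (see below), a list of three; "angular": the turn, a rotation vector about the tool's x, y, z scaled (see below), a list of three; "gripper": the finger opening in mm, from 0 to 85.4. A call has exactly 8 rows; each row shifts and turns the pose as measured when the row begins, along the tool's axes as they then stand; what a row does not reach is not made up. The controller multiplies each number of a shift by 0.12 m and each number of a turn by 90 degrees. A row lasts 1/8 s, in which the tool goes at most 62.5 mm and 10.7 degrees, less where a joint would pass 70% of its speed; a pose out of reach is approached as far as the arm can. A call with a number of a shift or a turn outside -1 to 1 is refused whole. A call with a gripper value outside its range is refused whole. The fingers move at their own pace and stop on an object; "grip_force" is the grip in N (left out, the last holds). Time passes only in rows, so rows that do not move let the fingers close, or fill a call up. It gives the time, the measured TCP pose, the force and the opening at its end, in the units of the state.
- get_state(): the state, without advancing time (a new reading comes with each control period).
- get_image(name): name is "scene" or "top" or "wrist"; returns a dict with "image" (420x560x3 uint8, blue, green, red), "depth" (420x560 float32, m along the optical axis (not along the pixel's ray), 0 where there is no reading), "mtx" (3x3 intrinsics, pixels), "view" (4x4, takes a point from world to camera coordinates); the wrist camera has in their place "mount" (4x4, takes a point from camera to tool coordinates, whose origin is the TCP and whose axes are the tool frame's). Camera axes: x right, y up, looking along -z (the intrinsics and any distortion apply to the point x, -y, -z); pixel columns grow to the right and rows downward; lengths in m; the calibration is good to about 2 mm. A picture is of the moment at which its call begins: read the wrist's pose just before it.
- sign_off(): hands the job in, once; it reports no verdict.
The state is a dict: "clock": time; "qpos": joint angles; "qd": joint speeds; "effort": joint torques, N m; "position": TCP position; "ee_rot": TCP orientation; "contact_force": force on the tool from outside, world axes, zero at the start; "moment": the same for the moment, N m; "width": finger opening in m.
Only numpy, scipy, OpenCV 4.12 (cv2) and the standard library are available. Lean on these libraries where they do the work, as an engineer would, in place of code of your own. Each camera call takes 0.05 s, during which the arm holds its last target. There are 200 camera calls.

## Task

The thin brass drip plate lies too flat in its channel to be picked up: press on its top with a finger, firmly enough to drag it but with no more than about 10 N or it will bend, and slide it out over the open front edge of the grey riser until its end overhangs, still lying flat. Then pinch that end by its two long sides, lift it and thread its centre hole over the steel spike of the drying stand, lowering it gently until it rests flat on the white collar, and let go. Never let the plate fall, and leave the other things on the table where they are.

Things in the scene. Friction and masses are not known exactly. Their poses are not given: they have to be found in the camera images.
- plate: flat rigid matt brass plate, 110 mm (its x) by 50 mm (y) by 3 mm, 36 to 59 g, with an 11 mm through hole in its centre. Origin: centre of its underside, on the hole's axis. It starts flat in the riser's channel, its x along the riser's x. Grippy to the fingers on top, slippery below, and held at its side by the sprung shoe: to drag it takes a press of 6 to 8 N (with less the fingers slip)
- riser: fixed grey block, 170 (x) by 116 (y) by 70 mm tall, with a slide channel along x on top: waxed flat bed 70 mm above the table, black strip 52 mm wide; wooden side rails 6 mm tall, 8 mm wide, 52 mm apart run from 75 mm behind the front edge to a stop 8 mm thick and tall at the far (+x) end. The front (-x) edge is open, a sheer drop to the table. Origin: centre of its underside
- riser_edge (a point): middle of the riser's open front edge at bed height (70 mm above the table, 85 mm from the riser's centre towards its -x); axes as the riser's: x points from the edge back along the channel, y across it, z up. A plate whose origin is at x = 15 mm in this frame sticks out 40 mm; at x = 0 it is on the point of tipping off
- shoe_face (a point): where a round red sprung shoe, 24 mm across and 7 mm tall, sticks out of the riser's +y rail, 105 mm behind the front edge, at bed height. It bears on the plate's side with about 2.5 N until the plate sticks out some 10 mm, then lets it go
- stand: fixed drying stand: dark round wooden foot 90 mm across and 10 mm tall, white collar post 28 mm across up to 55 mm above the table, and on it an upright steel spike 6 mm across, 24 mm straight plus a 6 mm tapered point (tip 85 mm above the table). Origin: centre of its underside
- spike_seat (a point): on the spike's axis at the top of the white collar, 55 mm above the table: the plate's origin comes here when it is seated
- jar: bystander: closed glass jar with steel lid, 60 mm across, 85 mm tall; origin at its underside
- tin: bystander: open paint tin, 72 mm across, 90 mm tall, holding three brushes that reach 190 mm up; origin at its underside
- tray: bystander: shallow black open tray 130 by 170 by 32 mm with a few small metal bauble caps; origin at its underside
- lid: bystander: dark steel jar lid, disc 62 mm across, 14 mm tall, lying near the front between riser and stand; origin at its underside
- bauble: bystander: blue glass bauble 70 mm across in a wooden ring, 95 mm tall in all; origin at its underside
- brush: bystander: small brush 170 mm long lying on the table; origin at its underside
Not all that is in view belongs to the job. Leave any green look-alike of the riser alone.

How it is judged:
On the way, in this order (a step that is already met when the one before it is completed fails the run):
1. the plate lies flat on the riser with its end sticking out 15 to 50 mm over the open front edge (x of plate in the frame of riser_edge between 0.005 and 0.04 m and z of plate in the frame of riser_edge between -0.0025 and 0.004 m and angle between plate's own z axis and vertical below 0.07 rad), for 0.2 s.
2. the plate is pinched by the fingers and lifted clear of the riser (contact force between the fingers and plate above 1 N and z of plate in the frame of riser_edge above 0.012 m and contact force between plate and riser below 0.05 N), for 0.2 s.
At the end, for the whole second after the job is handed in: The plate is threaded on the spike (hole centre within 4 mm of the spike's axis), lies flat (within 4 degrees) on the white collar with its underside within 3 mm of the collar's top, is at rest and released (horizontal distance between plate and spike_seat below 0.004 m and z of plate in the frame of spike_seat between -0.003 and 0.003 m and angle between plate's own z axis and vertical below 0.07 rad and linear speed of plate below 0.02 m/s and contact force between the fingers and plate below 0.05 N); the robot touches nothing.
It fails at once if the plate is pressed or pushed against the riser with more than 18 N in all, counting about 5 N from the sprung shoe, so about 13 N of pressing (contact force between plate and riser above 18 N).
It fails at once if the plate is pressed or dropped on the stand with more than 20 N (contact force between plate and stand above 20 N).
It fails at once if the plate falls below 35 mm above the table (height (world z) of plate below 0.035 m).
It fails at once if a bystander is moved more than 25 mm (distance of any of jar, tin, tray, lid, bauble, brush from where it was at the start of the episode above 0.025 m).
It also fails if it takes over 69 s, if anything falls off the work surface, if the arm or the gripper's body presses on something with over 40 N, if the wrist force passes 120 N, or if a joint passes its speed limit or range.

## Working session

There is one attempt and no reset: what is moved stays moved. The work goes in short steps, Python scripts to look and compute and a tool call to move; the robot and the scene stay as the last step left them, time stands still between calls to the robot, and variables do not carry over. Pictures are saved under pics/ and viewed, about 8 in all and at most 12, crops included, and the job is handed in when it is done.

Besides the shell and the picture viewer there is one more tool, called after "Emit:" by a JSON object that holds its "api" and its "payload". arm_command: Moves the arm, as the interface text tells. Its arguments: {"type":"object","properties":{"series":{"type":"array","items":{"type":"object","properties":{"dp":{"type":"array","items":{"type":"number"}},"angular":{"type":"array","items":{"type":"number"}},"gripper":{"type":"number"}}}},"grip_force":{"type":"number"}},"required":["series"]}

```bash
mkdir -p pics
cat > h.py <<'E'
import numpy as np, cv2
from scipy.spatial.transform import Rotation as R
from rig import get_state, get_image, grip_depth
def Rt(s):
    w,x,y,z=s["ee_rot"]; return R.from_quat([x,y,z,w]).as_matrix()
def cloud(name):
    s=get_state(); d=get_image(name); z=d["depth"]; K=d["mtx"]
    v,u=np.mgrid[0:z.shape[0],0:z.shape[1]]
    P=np.stack([(u-K[0,2])/K[0,0]*z,-(v-K[1,2])/K[1,1]*z,-z,np.ones_like(z)],-1)
    if "view" in d: M=np.linalg.inv(d["view"])
    else:
        T=np.eye(4);T[:3,:3]=Rt(s);T[:3,3]=s["position"];M=T@d["mount"]
    W=(P@M.T)[...,:3]; W[z==0]=np.nan
    return d,W
E
python3 - <<'E'
from h import *
s=get_state();print(s,grip_depth);print(Rt(s))
for n in("scene","top"):
    d,W=cloud(n);cv2.imwrite(f"pics/{n}0.png",d["image"]);np.save(f"pics/{n}0.npy",W)
    print({k:v for k,v in d.items() if k not in("image","depth")})
E
```

```text
{'clock': 0.0, 'qpos': array([-1.41598938e+00,  2.76556999e-01,  1.50613531e+00,  3.67570959e-06,
        1.36069370e+00, -1.21004134e-01]), 'qd': array([-0.00013414,  0.00061843,  0.00101625, -0.00046193, -0.00177804,
        0.00060687]), 'effort': array([ 4.53495286e-04, -4.16774118e+01, -2.45813048e+01, -1.95232758e-05,
        1.10033015e-02, -5.31151784e-06]), 'position': array([ 0.15649962, -0.55274099,  0.23046051]), 'ee_rot': array([ 0.56353211,  0.42696028,  0.56444204, -0.42607706]), 'contact_force': array([-0.64638938, -0.23641214,  0.4862123 ]), 'moment': array([ 0.03021021,  0.00076498, -0.03196052]), 'width': 0.08556186336996163} 0.0187
[[-2.72963755e-04  9.62204875e-01  2.72326467e-01]
 [ 1.77245923e-03  2.72326515e-01 -9.62203267e-01]
 [-9.99998392e-01  2.20040943e-04 -1.77980418e-03]]
{'mtx': array([[435.74065732,   0.        , 282.44315036],
       [  0.        , 435.74065732, 208.90684614],
       [  0.        ,   0.        ,   1.        ]]), 'view': array([[ 0.71478678,  0.6991682 , -0.01561054, -0.38922651],
       [-0.35858259,  0.3855744 ,  0.85014758,  0.13172496],
       [ 0.60041518, -0.60207658,  0.52631303, -1.55558141],
       [ 0.        ,  0.        ,  0.        ,  1.        ]])}
{'mtx': array([[411.54651447,   0.        , 281.83739543],
       [  0.        , 411.54651447, 212.86139147],
       [  0.        ,   0.        ,   1.        ]]), 'view': array([[ 1.01809734e-01, -9.94803886e-01,  7.79512838e-05,
        -5.36064026e-02],
       [ 9.74959534e-01,  9.97944059e-02,  1.98733449e-01,
        -5.63098422e-01],
       [-1.97708587e-01, -2.01570003e-02,  9.80053575e-01,
        -1.23076915e+00],
       [ 0.00000000e+00,  0.00000000e+00,  0.00000000e+00,
         1.00000000e+00]])}
```

View pics/top0.png

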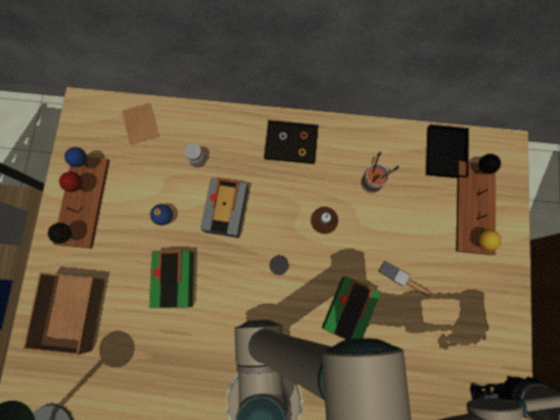

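View pics/scene0.png

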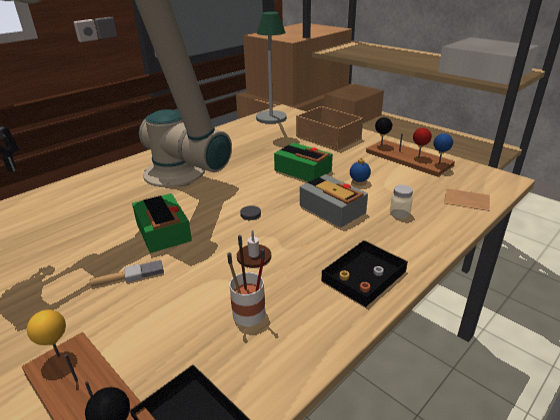

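Candidates for the riser: the grey block at top-view (225,207), with the brass plate, and green look-alikes at (172,278) and (350,308). The grey one fits. The stand is at (324,220) and the lid at (279,265). I'll measure these and confirm in a crop.

Run:
```python
from h import *
im=cv2.imread("pics/top0.png");W=np.load("pics/top0.npy")
W2=np.load("pics/scene0.npy");im2=cv2.imread("pics/scene0.png")
a=cv2.resize(im[165:250,185:265],None,fx=7,fy=7,interpolation=cv2.INTER_CUBIC)[:590,:400]
b=cv2.resize(im2[170:230,290:375],None,fx=4.7,fy=4.7,interpolation=cv2.INTER_CUBIC)[:590,:400]
c=np.zeros((590,800,3),np.uint8);a=cv2.resize(im[165:250,185:265],(400,425),interpolation=3);c[:425,:400]=a;c[:b.shape[0],400:400+b.shape[1]]=b
cv2.imwrite("pics/crop.png",c)
# plate: brass colour
for nm,I,w,(r0,r1,c0,c1) in(("top",im,W,(170,245,195,255)),("scene",im2,W2,(165,230,290,375))):
    h=cv2.cvtColor(I,cv2.COLOR_BGR2HSV);m=np.zeros(h.shape[:2],bool);m[r0:r1,c0:c1]=1
    zz=w[...,2]
    br=m&(h[...,0]>12)&(h[...,0]<28)&(h[...,1]>120)&(h[...,2]>110)&(zz>.062)&(zz<.085)
    p=w[br];print(nm,"plate n",len(p),"z",np.median(p[:,2]))
    rc=cv2.minAreaRect((p[:,:2]*1000).astype(np.float32));print(rc)
    bl=m&(zz>.055)&(zz<.09);p=w[bl];print("riser",len(p),cv2.minAreaRect((p[:,:2]*1000).astype(np.float32)),np.median(p[:,2]))
    red=m&((h[...,0]<7)|(h[...,0]>173))&(h[...,1]>140)&(zz>.05);print("red",np.median(w[red],0))
# stand
for nm,I,w,(r0,r1,c0,c1) in(("top",im,W,(200,240,305,345)),("scene",im2,W2,(225,275,230,280))):
    p=w[r0:r1,c0:c1].reshape(-1,3)
    for lo,hi in((.005,.02),(.045,.062),(.062,.095)):
        q=p[(p[:,2]>lo)&(p[:,2]<hi)]
        if len(q)>2: print(nm,lo,len(q),cv2.minEnclosingCircle((q[:,:2]*1000).astype(np.float32)),q.mean(0),q[:,2].max())
```

```text
top plate n 597 z 0.07395068623454604
((587.6917724609375, 187.1578826904297), (64.0234146118164, 134.17916870117188), 85.87055206298828)
riser 2047 ((569.3250732421875, 187.86199951171875), (116.90766143798828, 171.0269775390625), 86.79358673095703) 0.07179447755946033
red [0.59062314 0.22049972 0.07795575]
scene plate n 312 z 0.07416391692442753
((580.2947387695312, 182.73541259765625), (58.114166259765625, 118.8573226928711), 88.55449676513672)
riser 1553 ((547.387939453125, 223.9499053955078), (221.1878204345703, 283.7210693359375), 37.03834533691406) 0.07123489040821973
red [0.59634028 0.21885474 0.07829018]
top 0.005 555 ((573.2030639648438, -133.51052856445312), 77.2469482421875) [ 0.56669084 -0.13168314  0.0102237 ] 0.018551527394061296
top 0.045 60 ((567.596923828125, -132.21322631835938), 13.681870460510254) [ 0.56641679 -0.13172702  0.05496264] 0.06052193250661886
top 0.062 5 ((566.6118774414062, -132.28656005859375), 2.1698496341705322) [ 0.56629961 -0.13241157  0.07619619] 0.08620895577303433
scene 0.005 414 ((571.647216796875, -134.4937286376953), 46.12607192993164) [ 0.57827835 -0.1398801   0.01066041] 0.019895799304802453
scene 0.045 89 ((569.463134765625, -132.496826171875), 16.633716583251953) [ 0.57429342 -0.13583064  0.05386854] 0.06193024426054872
scene 0.062 63 ((632.189208984375, -196.5735321044922), 90.7769775390625) [ 0.65477225 -0.2179276   0.08421759] 0.09200819249053005
```

View pics/crop.png

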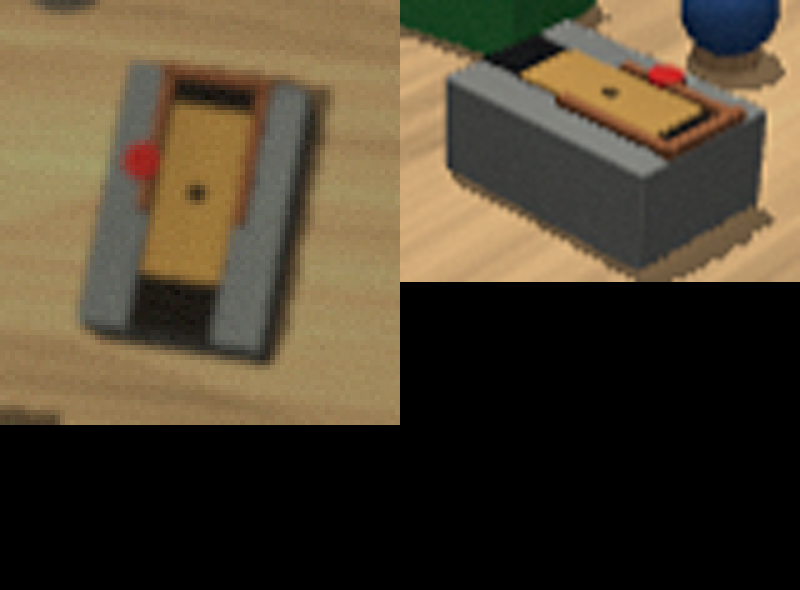

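The crop confirms the grey riser: brass plate in the channel, red shoe on the +y side, and the open front facing the robot. I'll move over it.

Emit:
{"api": "arm_command", "payload": {"series": [{"dp":[0,0,0],"angular":[0.106,0,0],"gripper":85},{"dp":[0,0,0],"angular":[0.106,0,0],"gripper":85},{"dp":[0,0.22,-0.45],"angular":[0,0,0],"gripper":85},{"dp":[0,0.22,-0.45],"angular":[0,0,0],"gripper":85},{"dp":[0,0.22,-0.45],"angular":[0,0,0],"gripper":85},{"dp":[0,0.22,-0.45],"angular":[0,0,0],"gripper":85},{"dp":[0,0.22,-0.45],"angular":[0,0,0],"gripper":85},{"dp":[0,0.22,-0.45],"angular":[0,0,0],"gripper":85}]}}

```text
clock: 1.1
position: [0.34, -0.2346, 0.2276]
ee_rot: [0.478, 0.521, 0.482, -0.518]
contact_force: [0.6, 0.3, -1.0]
width: 0.0847
```

```bash
cat >> h.py <<'E'
def to(p,yaw):
    """needed move in tool axes, units of dp (0.12m) and angular (90deg); yaw = world angle of tool y, tool down"""
    s=get_state();A=Rt(s);c,n=np.cos(yaw),np.sin(yaw)
    B=np.array([[0,c,n],[0,n,-c],[-1,0,0]])
    rv=R.from_matrix(A.T@B).as_rotvec()
    print("t",s["clock"],"pos",s["position"].round(4),"F",s["contact_force"].round(2),"w",round(s["width"],4))
    print("dp",(A.T@(np.array(p)-s["position"])/.12).round(3),"ang",(rv/(np.pi/2)).round(4))
E
python3 -c "
from h import *
to([.57,.187,.23],-.056)
print(get_image('wrist')['mount'])"
```

```text
t 1.1 pos [ 0.34   -0.2346  0.2276] F [ 0.62  0.32 -1.04] w 0.0847
dp [ 3.000e-03  1.636e+00 -3.652e+00] ang [-0.0141 -0.0042  0.0003]
[[ 2.84666624e-04  3.17319850e-01 -9.48318529e-01 -1.42887958e-01]
 [-3.94657026e-04  9.48318529e-01  3.17319731e-01  7.99800644e-02]
 [ 9.99999882e-01  2.83930234e-04  3.95187142e-04 -5.63837376e-04]
 [ 0.00000000e+00  0.00000000e+00  0.00000000e+00  1.00000000e+00]]
```

Emit:
{"api": "arm_command", "payload": {"series": [{"dp":[0,0.21,-0.47],"angular":[-0.014,-0.004,0],"gripper":85},{"dp":[0,0.21,-0.47],"angular":[0,0,0],"gripper":0},{"dp":[0,0.21,-0.47],"angular":[0,0,0],"gripper":0},{"dp":[0,0.21,-0.47],"angular":[0,0,0],"gripper":0},{"dp":[0,0.21,-0.47],"angular":[0,0,0],"gripper":0},{"dp":[0,0.21,-0.47],"angular":[0,0,0],"gripper":0},{"dp":[0,0.21,-0.47],"angular":[0,0,0],"gripper":0},{"dp":[0,0.21,-0.47],"angular":[0,0,0],"gripper":0}]}}

```text
clock: 2.15
position: [0.5667, 0.21, 0.2298]
ee_rot: [0.487, 0.514, 0.487, -0.511]
contact_force: [1.7, -1.0, 0.3]
width: 0.0002
```

Run:
```python
from h import *
to([.57,.187,.23],-.056)
d,W=cloud("wrist");cv2.imwrite("pics/w1.png",d["image"]);np.save("pics/w1.npy",W)
to([.57,.187,.23],-.056)
```

```text
t 2.15 pos [0.5667 0.21   0.2298] F [ 1.69 -1.04  0.27] w 0.0002
dp [-0.002  0.038  0.19 ] ang [ 0.0026 -0.0021 -0.002 ]
t 2.2 pos [0.5705 0.2178 0.2291] F [5.57 5.48 1.36] w 0.0
dp [-0.011  0.008  0.257] ang [ 0.0045 -0.0079 -0.0043]
```

View pics/w1.png

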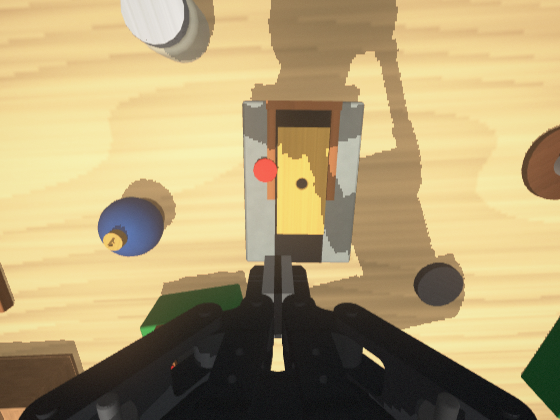

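The wrist view shows the plate with its hole at (302,183), the shoe at (265,170) and the front edge at about row 260. The arm was still settling, so I'll centre it, let it rest and measure.

Emit:
{"api": "arm_command", "payload": {"series": [{"dp":[0,0,0.25],"angular":[0.004,0,0],"gripper":0},{"dp":[0.1,0,0],"angular":[0,0,0],"gripper":0},{"dp":[0.1,0,0],"angular":[0,0,0],"gripper":0},{"dp":[0,0,0],"angular":[0,0,0],"gripper":0},{"dp":[0,0,0],"angular":[0,0,0],"gripper":0},{"dp":[0,0,0],"angular":[0,0,0],"gripper":0},{"dp":[0,0,0],"angular":[0,0,0],"gripper":0},{"dp":[0,0,0],"angular":[0,0,0],"gripper":0}]}}

```text
clock: 3.2
position: [0.5689, 0.1899, 0.2012]
ee_rot: [0.485, 0.517, 0.489, -0.508]
contact_force: [-0.0, -0.0, 0.0]
width: -0.0002
```

```bash
cat > meas.py <<'E'
from h import *
import sys
d,W=cloud("wrist");im=d["image"];cv2.imwrite(f"pics/{sys.argv[1]}.png",im)
h=cv2.cvtColor(im,cv2.COLOR_BGR2HSV);z=W[...,2]
reg=(W[...,0]>.44)&(W[...,0]<.68)&(W[...,1]>.1)&(W[...,1]<.28)
def rect(m,n):
    m=cv2.morphologyEx(m.astype(np.uint8),cv2.MORPH_OPEN,np.ones((3,3)))>0
    _,l,st,_=cv2.connectedComponentsWithStats(m.astype(np.uint8));k=1+np.argmax(st[1:,4]);m=l==k
    p=(W[m][:,:2]*1000).astype(np.float32);print(n,m.sum(),cv2.minAreaRect(p),"z",np.median(W[m][:,2]).round(4))
rect(reg&(z>.062)&(z<.082),"riser")
br=reg&(h[...,0]>15)&(h[...,0]<35)&(h[...,1]>110)&(z>.065)&(z<.08)
rect(br,"plate")
# hole: dark blob inside the plate
ker=np.ones((25,25));cl=cv2.morphologyEx(br.astype(np.uint8),cv2.MORPH_CLOSE,ker)>0
hole=cl&(h[...,2]<70)&reg
hole=cv2.erode(cl.astype(np.uint8),np.ones((15,15)))>0
hole&=h[...,2]<75
v,u=np.nonzero(hole);print("hole px",len(u),u.mean(),v.mean(),"W",np.nanmean(W[hole],0).round(4))
red=reg&((h[...,0]<6)|(h[...,0]>174))&(h[...,1]>170)&(z>.06);print("red",np.median(W[red],0).round(4))
to([.57,.187,.23],-.056)
E
python3 meas.py w2
```

```text
riser 20425 ((568.6936645507812, 187.828369140625), (116.23857116699219, 169.40347290039062), 86.38249969482422) z 0.0711
plate 6300 ((573.1808471679688, 186.9336700439453), (50.81473922729492, 113.18997192382812), 86.31214141845703) z 0.0732
hole px 0 nan nan W [nan nan nan]
red [0.5924 0.2206 0.0778]
t 3.25 pos [0.5689 0.1899 0.2012] F [-0.07  0.12 -0.17] w 0.0001
dp [-0.24   0.011  0.02 ] ang [ 0.003  -0.0083 -0.0021]meas.py:18: RuntimeWarning: Mean of empty slice.
  v,u=np.nonzero(hole);print("hole px",len(u),u.mean(),v.mean(),"W",np.nanmean(W[hole],0).round(4))
  ret = ret.dtype.type(ret / rcount)
meas.py:18: RuntimeWarning: Mean of empty slice
  v,u=np.nonzero(hole);print("hole px",len(u),u.mean(),v.mean(),"W",np.nanmean(W[hole],0).round(4))
```

```bash
python3 -c "
from h import *
to([.5837,.1868,.082],-.0637)"
```

```text
t 3.25 pos [0.5689 0.1899 0.2012] F [-0.07  0.12 -0.17] w 0.0001
dp [0.994 0.121 0.032] ang [ 0.008  -0.0083 -0.0021]
```

Emit:
{"api": "arm_command", "payload": {"series": [{"dp":[0.3,0.06,0.015],"angular":[0.008,-0.008,-0.002],"gripper":0},{"dp":[0.3,0.06,0.015],"angular":[0,0,0],"gripper":0},{"dp":[0.2,0,0],"angular":[0,0,0],"gripper":0},{"dp":[0.06,0,0],"angular":[0,0,0],"gripper":0},{"dp":[0,0,0],"angular":[0,0,0],"gripper":0},{"dp":[0,0,0],"angular":[0,0,0],"gripper":0},{"dp":[0,0,0],"angular":[0,0,0],"gripper":0},{"dp":[0,0,0],"angular":[0,0,0],"gripper":0}]}}

```text
clock: 4.25
position: [0.5877, 0.1869, 0.1009]
ee_rot: [0.486, 0.519, 0.482, -0.512]
contact_force: [-0.3, -1.6, -0.5]
width: -0.0002
```

```bash
python3 -c "
from h import *
to([.5837,.1868,.073],-.0637)"
```

```text
t 4.25 pos [0.5877 0.1869 0.1009] F [-0.28 -1.57 -0.45] w -0.0002
dp [ 0.232 -0.036  0.004] ang [-0.     -0.002  -0.0071]
```

Emit:
{"api": "arm_command", "payload": {"series": [{"dp":[0.08,-0.03,0.0],"angular":[0,-0.002,-0.007],"gripper":0},{"dp":[0.06,0,0],"angular":[0,0,0],"gripper":0},{"dp":[0.03,0,0],"angular":[0,0,0],"gripper":0},{"dp":[0,0,0],"angular":[0,0,0],"gripper":0},{"dp":[0.01,0,0],"angular":[0,0,0],"gripper":0},{"dp":[0.01,0,0],"angular":[0,0,0],"gripper":0},{"dp":[0,0,0],"angular":[0,0,0],"gripper":0},{"dp":[0,0,0],"angular":[0,0,0],"gripper":0}]}}

```text
clock: 5.25
position: [0.5841, 0.1873, 0.0768]
ee_rot: [-0.484, -0.516, -0.484, 0.516]
contact_force: [0.0, -0.6, 0.7]
width: -0.0
```

```bash
python3 -c "
from h import *
to([.5837,.1868,.073],-.0637)"
```

```text
t 5.25 pos [0.5841 0.1873 0.0768] F [ 0.04 -0.6   0.66] w -0.0
dp [ 0.031 -0.003  0.004] ang [-0.      0.      0.0001]
```

Now I'll approach slowly, 1 mm per row, and read the contact.

Emit:
{"api": "arm_command", "payload": {"series": [{"dp":[0.01,0,0],"angular":[0,0,0],"gripper":0},{"dp":[0.01,0,0],"angular":[0,0,0],"gripper":0},{"dp":[0.008,0,0],"angular":[0,0,0],"gripper":0},{"dp":[0.005,0,0],"angular":[0,0,0],"gripper":0},{"dp":[0.005,0,0],"angular":[0,0,0],"gripper":0},{"dp":[0.005,0,0],"angular":[0,0,0],"gripper":0},{"dp":[0.005,0,0],"angular":[0,0,0],"gripper":0},{"dp":[0.005,0,0],"angular":[0,0,0],"gripper":0}]}}

```text
clock: 6.25
position: [0.5842, 0.1873, 0.0731]
ee_rot: [0.484, 0.516, 0.484, -0.515]
contact_force: [-1.5, -0.9, 5.4]
width: 0.0
```

Emit:
{"api": "arm_command", "payload": {"series": [{"dp":[0.005,0,0],"angular":[0,0,0],"gripper":0},{"dp":[0.005,0,0],"angular":[0,0,0],"gripper":0},{"dp":[0.006,0,0],"angular":[0,0,0],"gripper":0},{"dp":[0.006,0,0],"angular":[0,0,0],"gripper":0},{"dp":[0.006,0,0],"angular":[0,0,0],"gripper":0},{"dp":[0.006,0,0],"angular":[0,0,0],"gripper":0},{"dp":[0.006,0,0],"angular":[0,0,0],"gripper":0},{"dp":[0.006,0,0],"angular":[0,0,0],"gripper":0}]}}

```text
clock: 7.25
position: [0.5842, 0.1873, 0.0731]
ee_rot: [0.485, 0.517, 0.483, -0.514]
contact_force: [-2.4, -0.8, 6.0]
width: 0.0
```

Emit:
{"api": "arm_command", "payload": {"series": [{"dp":[0.007,0,0],"angular":[0,0,0],"gripper":0},{"dp":[0.008,0,0],"angular":[0,0,0],"gripper":0},{"dp":[0.008,-0.01,0],"angular":[0,0,0],"gripper":0},{"dp":[0.008,-0.015,0],"angular":[0,0,0],"gripper":0},{"dp":[0.008,-0.02,0],"angular":[0,0,0],"gripper":0},{"dp":[0.008,-0.02,0],"angular":[0,0,0],"gripper":0},{"dp":[0.008,-0.02,0],"angular":[0,0,0],"gripper":0},{"dp":[0.008,-0.02,0],"angular":[0,0,0],"gripper":0}]}}

```text
clock: 8.25
position: [0.5839, 0.1873, 0.0731]
ee_rot: [0.492, 0.524, 0.476, -0.506]
contact_force: [3.6, -1.2, 6.7]
width: -0.0001
```

```bash
python3 meas.py w3 2>/dev/null
```

```text
riser 35761 ((602.6741333007812, 185.76043701171875), (116.46061706542969, 101.23615264892578), 86.42294311523438) z 0.0723
plate 9191 ((594.5160522460938, 185.51580810546875), (51.01324462890625, 70.46683502197266), 86.24507904052734) z 0.0733
hole px 0 nan nan W [nan nan nan]
red [0.591  0.2217 0.0778]
t 8.3 pos [0.5838 0.1873 0.0731] F [ 2.9  -1.64  6.01] w 0.0003
dp [-1.31  -0.07   0.006] ang [-0.0039 -0.0018 -0.0216]
```

Emit:
{"api": "arm_command", "payload": {"series": [{"dp":[0.009,-0.02,0],"angular":[0,0,-0.02],"gripper":0},{"dp":[0.009,-0.02,0],"angular":[0,0,-0.02],"gripper":0},{"dp":[0.009,-0.025,0],"angular":[0,0,-0.02],"gripper":0},{"dp":[0.009,-0.03,0],"angular":[0,0,-0.02],"gripper":0},{"dp":[0.009,-0.03,0],"angular":[0,0,-0.02],"gripper":0},{"dp":[0.009,-0.035,0],"angular":[0,0,-0.02],"gripper":0},{"dp":[0.009,-0.035,0],"angular":[0,0,-0.02],"gripper":0},{"dp":[0.009,-0.035,0],"angular":[0,0,-0.02],"gripper":0}]}}

```text
clock: 9.3
position: [0.5743, 0.1879, 0.0743]
ee_rot: [-0.434, -0.47, -0.531, 0.556]
contact_force: [2.8, -0.8, 5.4]
width: -0.0002
```

```bash
python3 meas.py w4 2>/dev/null
```

```text
riser 43104 ((595.9041137695312, 185.9939727783203), (115.27139282226562, 115.47938537597656), 86.4395980834961) z 0.0711
plate 8900 ((581.9078369140625, 186.15174865722656), (51.515785217285156, 76.69979858398438), 86.51045227050781) z 0.0733
hole px 0 nan nan W [nan nan nan]
red [0.5917 0.2217 0.0777]
t 9.35 pos [0.5743 0.1879 0.0742] F [ 1.96 -1.36  8.46] w -0.0002
dp [-1.269 -0.274  0.002] ang [-0.0031 -0.0043  0.1182]
```

Emit:
{"api": "arm_command", "payload": {"series": [{"dp":[0.008,0,0],"angular":[0,0,0.02],"gripper":0},{"dp":[0.008,0,0],"angular":[0,0,0.02],"gripper":0},{"dp":[0.008,0,0],"angular":[0,0,0.02],"gripper":0},{"dp":[0.008,0,0],"angular":[0,0,0.02],"gripper":0},{"dp":[0.008,0,0],"angular":[0,0,0.02],"gripper":0},{"dp":[0.008,0,0],"angular":[0,0,0.015],"gripper":0},{"dp":[0.007,0,0],"angular":[0,0,0],"gripper":0},{"dp":[0.007,0,0],"angular":[0,0,0],"gripper":0}]}}

```text
clock: 10.35
position: [0.5739, 0.188, 0.073]
ee_rot: [0.483, 0.517, 0.486, -0.513]
contact_force: [0.2, -1.2, 7.2]
width: 0.0001
```

```bash
python3 meas.py w5 2>/dev/null
```

```text
riser 41403 ((597.3457641601562, 186.0052947998047), (116.47119903564453, 112.15237426757812), 86.13392639160156) z 0.0712
plate 9176 ((584.1797485351562, 186.20993041992188), (51.160701751708984, 71.07726287841797), 86.15637969970703) z 0.0732
hole px 0 nan nan W [nan nan nan]
red [0.5912 0.2218 0.0777]
t 10.4 pos [0.574 0.188 0.073] F [-0.46 -1.06  8.47] w 0.0002
dp [-1.308e+00 -3.200e-02  1.000e-03] ang [-0.0036 -0.0046 -0.0004]
```

Emit:
{"api": "arm_command", "payload": {"series": [{"dp":[0.008,-0.03,0],"angular":[0,0,-0.003],"gripper":0},{"dp":[0.008,-0.04,0],"angular":[0,0,-0.004],"gripper":0},{"dp":[0.008,-0.04,0],"angular":[0,0,-0.004],"gripper":0},{"dp":[0.008,-0.04,0],"angular":[0,0,-0.004],"gripper":0},{"dp":[0.008,-0.04,0],"angular":[0,0,-0.004],"gripper":0},{"dp":[0.008,-0.04,0],"angular":[0,0,-0.004],"gripper":0},{"dp":[0.008,-0.03,0],"angular":[0,0,-0.004],"gripper":0},{"dp":[0.008,-0.02,0],"angular":[0,0,-0.004],"gripper":0}]}}

```text
clock: 11.4
position: [0.5588, 0.1898, 0.0731]
ee_rot: [0.48, 0.515, 0.49, -0.514]
contact_force: [3.6, -1.8, 6.2]
width: -0.0004
```

```bash
python3 meas.py w6 2>/dev/null
```

```text
riser 51143 ((589.8248291015625, 186.57846069335938), (116.32198333740234, 127.22744750976562), 86.26119995117188) z 0.0709
plate 9212 ((569.5796508789062, 187.4049072265625), (51.46944046020508, 70.70387268066406), 85.40980529785156) z 0.0733
hole px 0 nan nan W [nan nan nan]
red [0.591  0.2221 0.0778]
t 11.45 pos [0.5588 0.1897 0.0731] F [ 2.8  -2.16  5.73] w 0.0004
dp [-1.309  0.082  0.002] ang [-0.0026 -0.0071  0.0062]
```

Emit:
{"api": "arm_command", "payload": {"series": [{"dp":[0.0085,-0.04,0],"angular":[0,-0.001,-0.002],"gripper":0},{"dp":[0.0085,-0.05,0],"angular":[0,-0.001,-0.003],"gripper":0},{"dp":[0.0085,-0.05,0],"angular":[0,-0.001,-0.003],"gripper":0},{"dp":[0.0085,-0.05,0],"angular":[0,-0.001,-0.003],"gripper":0},{"dp":[0.0085,-0.05,0],"angular":[0,-0.001,-0.003],"gripper":0},{"dp":[0.0085,-0.05,0],"angular":[0,-0.001,-0.003],"gripper":0},{"dp":[0.0085,-0.04,0],"angular":[0,-0.001,-0.003],"gripper":0},{"dp":[0.008,-0.02,0],"angular":[0,0,-0.003],"gripper":0}]}}

```text
clock: 12.45
position: [0.5354, 0.1936, 0.0731]
ee_rot: [0.481, 0.515, 0.488, -0.515]
contact_force: [3.2, -1.3, 7.8]
width: 0.0
```

```bash
python3 meas.py w7 2>/dev/null
```

```text
riser 68338 ((577.6055297851562, 187.57359313964844), (116.5272216796875, 152.35865783691406), 86.32991790771484) z 0.0707
plate 9264 ((545.744873046875, 190.51356506347656), (51.30810546875, 72.12873077392578), 83.61065673828125) z 0.0732
hole px 0 nan nan W [nan nan nan]
red [0.5909 0.2211 0.0777]
t 12.5 pos [0.5353 0.1936 0.0731] F [ 1.8  -1.15  7.51] w -0.0001
dp [-1.31   0.282  0.028] ang [-0.0023 -0.0044  0.0045]
```

Emit:
{"api": "arm_command", "payload": {"series": [{"dp":[0.0085,-0.04,0.004],"angular":[-0.002,-0.001,0],"gripper":0},{"dp":[0.0085,-0.05,0.005],"angular":[-0.002,-0.001,0],"gripper":0},{"dp":[0.0085,-0.05,0.005],"angular":[-0.002,-0.001,-0.001],"gripper":0},{"dp":[0.0085,-0.04,0.005],"angular":[-0.002,-0.001,-0.001],"gripper":0},{"dp":[0.0085,-0.04,0.005],"angular":[-0.002,-0.001,-0.001],"gripper":0},{"dp":[0.0085,-0.03,0.004],"angular":[-0.002,-0.001,-0.001],"gripper":0},{"dp":[0.008,-0.02,0],"angular":[0,0,0],"gripper":0},{"dp":[0.005,0,0],"angular":[0,0,0],"gripper":0}]}}

```text
clock: 13.5
position: [0.5165, 0.1951, 0.073]
ee_rot: [0.492, 0.516, 0.487, -0.504]
contact_force: [-1.4, -0.6, 8.8]
width: -0.0001
```

```bash
python3 meas.py w8 2>/dev/null
```

```text
riser 69822 ((562.767822265625, 188.6050567626953), (116.1285171508789, 156.18202209472656), 86.24723052978516) z 0.0706
plate 9249 ((527.1157836914062, 192.2083740234375), (50.95652389526367, 71.94916534423828), 84.3148193359375) z 0.0733
hole px 0 nan nan W [nan nan nan]
red [0.5907 0.2211 0.0777]
t 13.55 pos [0.5165 0.1951 0.073 ] F [-0.46 -1.02  7.84] w 0.0002
dp [-1.301  0.469  0.041] ang [ 0.0099 -0.0041 -0.0103]
```

Emit:
{"api": "arm_command", "payload": {"series": [{"dp":[0.007,-0.03,0.003],"angular":[0,0,-0.003],"gripper":0},{"dp":[0.008,-0.035,0.003],"angular":[0,0,-0.003],"gripper":0},{"dp":[0.007,-0.02,0],"angular":[0,0,-0.003],"gripper":0},{"dp":[0.005,0,0],"angular":[0,0,0],"gripper":0},{"dp":[0,0,0],"angular":[0,0,0],"gripper":0},{"dp":[-0.03,0,0],"angular":[0,0,0],"gripper":0},{"dp":[-0.3,0,0],"angular":[0,0,0],"gripper":0},{"dp":[-0.3,0,0],"angular":[0,0,0],"gripper":0}]}}

```text
clock: 14.55
position: [0.5054, 0.1947, 0.1452]
ee_rot: [0.487, 0.511, 0.492, -0.509]
contact_force: [0.7, -0.1, 0.5]
width: 0.0001
```

```bash
python3 -c "
from h import *
to([.46,.19,.20],-.0637)"
```

```text
t 14.55 pos [0.5054 0.1947 0.1452] F [ 0.67 -0.06  0.53] w 0.0001
dp [-0.456 -0.378  0.052] ang [ 0.0145 -0.0043  0.0018]
```

Emit:
{"api": "arm_command", "payload": {"series": [{"dp":[-0.25,-0.2,0],"angular":[0.0145,-0.004,0],"gripper":0},{"dp":[-0.25,-0.3,0],"angular":[0,0,0],"gripper":85},{"dp":[-0.1,-0.25,0],"angular":[0,0,0],"gripper":85},{"dp":[0,0,0],"angular":[0,0,0],"gripper":85},{"dp":[0,0,0],"angular":[0,0,0],"gripper":85},{"dp":[0,0,0],"angular":[0,0,0],"gripper":85},{"dp":[0,0,0],"angular":[0,0,0],"gripper":85},{"dp":[0,0,0],"angular":[0,0,0],"gripper":85}]}}

```text
clock: 15.55
position: [0.4134, 0.2, 0.2173]
ee_rot: [-0.481, -0.514, -0.486, 0.519]
contact_force: [0.9, -0.1, 0.0]
width: 0.085
```

```bash
sed -i 's/reg=(W\[...,0\]>.44)/reg=(W[...,0]>.40)/' meas.py; python3 meas.py w9 2>/dev/null
```

```text
riser 17838 ((511.2625732421875, 191.51382446289062), (116.42050170898438, 128.67214965820312), 86.38340759277344) z 0.0711
plate 7474 ((502.9241027832031, 195.0498046875), (50.24763107299805, 110.57820129394531), 84.14786529541016) z 0.0731
hole px 102 276.95098039215685 95.79411764705883 W [0.5023 0.1953 0.0704]
red [nan nan nan]
t 15.6 pos [0.4134 0.2    0.2174] F [ 0.24  1.01 -0.22] w 0.085
dp [-0.118  1.308  0.022] ang [-0.0063  0.      0.0062]
```

View pics/w9.png

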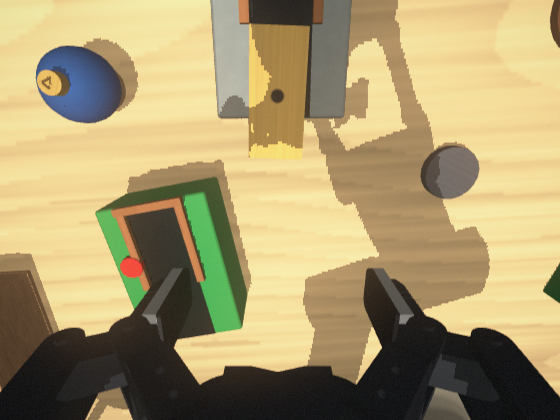

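The plate lies flat, centre (502.9,195.1), size 110.6×50.2, yaw −5.85°, overhang about 36 mm. The picture shows its hole at (277,96), its end at row 157, and the green look-alike at lower left. I'll check clearance to the green block and work out the pinch move.

Run:
```python
from h import *
W=np.load("pics/top0.npy");im=cv2.imread("pics/top0.png");h=cv2.cvtColor(im,40)
m=np.zeros(h.shape[:2],bool);m[240:315,140:200]=1
m&=(h[...,0]>45)&(h[...,0]<80)&(h[...,1]>100)&(W[...,2]>.06)
print(cv2.boxPoints(cv2.minAreaRect((W[m][:,:2]*1000).astype(np.float32))))
to([.4661,.1988,.050],-.102)
```

```text
[[239.81769 365.35434]
 [253.86914 251.50444]
 [416.95062 271.6321 ]
 [402.89917 385.482  ]]
t 15.6 pos [0.4134 0.2    0.2174] F [ 0.24  1.01 -0.22] w 0.085
dp [ 1.39   0.453 -0.019] ang [0.023  0.0002 0.0062]
```

Emit:
{"api": "arm_command", "payload": {"series": [{"dp":[0.1,0.22,0],"angular":[0.023,0,0.006],"gripper":85},{"dp":[0.3,0.22,-0.01],"angular":[0,0,0],"gripper":85},{"dp":[0.3,0,0],"angular":[0,0,0],"gripper":85},{"dp":[0.2,0,0],"angular":[0,0,0],"gripper":85},{"dp":[0,0,0],"angular":[0,0,0],"gripper":85},{"dp":[0,0,0],"angular":[0,0,0],"gripper":85},{"dp":[0,0,0],"angular":[0,0,0],"gripper":85},{"dp":[0,0,0],"angular":[0,0,0],"gripper":85}]}}

```text
clock: 16.6
position: [0.4718, 0.1974, 0.1091]
ee_rot: [0.475, 0.528, 0.472, -0.523]
contact_force: [0.1, 0.0, -0.1]
width: 0.0851
```

```bash
python3 -c "
from h import *
to([.4661,.1988,.050],-.102)"
```

```text
t 16.6 pos [0.4718 0.1974 0.1091] F [ 0.1   0.02 -0.13] w 0.0851
dp [ 0.492 -0.052 -0.005] ang [-0.0011 -0.0017 -0.0044]
```

Emit:
{"api": "arm_command", "payload": {"series": [{"dp":[0.05,-0.05,-0.005],"angular":[0,-0.002,-0.004],"gripper":85},{"dp":[0.15,0,0],"angular":[0,0,0],"gripper":85},{"dp":[0.15,0,0],"angular":[0,0,0],"gripper":85},{"dp":[0.08,0,0],"angular":[0,0,0],"gripper":85},{"dp":[0.0,0,0],"angular":[0,0,0],"gripper":85},{"dp":[0,0,0],"angular":[0,0,0],"gripper":85},{"dp":[0,0,0],"angular":[0,0,0],"gripper":85},{"dp":[0,0,0],"angular":[0,0,0],"gripper":85}]}}

```text
clock: 17.6
position: [0.4663, 0.1998, 0.0587]
ee_rot: [0.474, 0.527, 0.473, -0.524]
contact_force: [-0.3, -0.6, -0.1]
width: 0.085
```

Run:
```python
from h import *
to([.4661,.1988,.050],-.102)
d=get_image("scene");cv2.imwrite("pics/s2.png",cv2.resize(d["image"][120:230,240:400],None,fx=4,fy=4,interpolation=2))
```

```text
t 17.6 pos [0.4663 0.1998 0.0587] F [-0.27 -0.65 -0.13] w 0.085
dp [ 0.072 -0.001  0.008] ang [-0.0008 -0.0009 -0.0032]
```

View pics/s2.png

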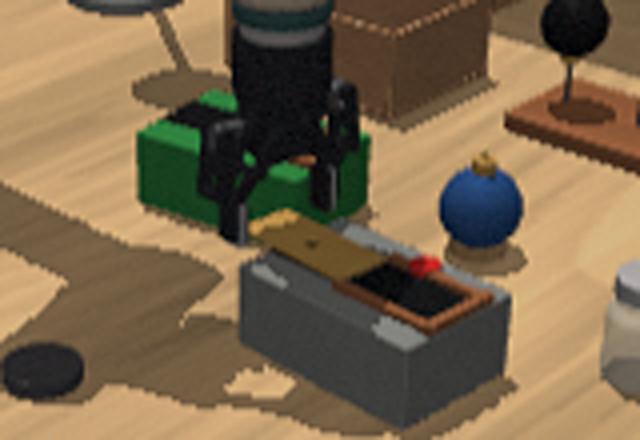

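The fingers straddle the overhanging end, which starts at about (275,225), and the plate lies flat. I'll lower and close.

Emit:
{"api": "arm_command", "payload": {"series": [{"dp":[0.04,0,0.008],"angular":[0,-0.001,-0.003],"gripper":85},{"dp":[0.03,0,0],"angular":[0,0,0],"gripper":85},{"dp":[0,0,0],"angular":[0,0,0],"gripper":65},{"dp":[0,0,0],"angular":[0,0,0],"gripper":56},{"dp":[0,0,0],"angular":[0,0,0],"gripper":52},{"dp":[0,0,0],"angular":[0,0,0],"gripper":46},{"dp":[0,0,0],"angular":[0,0,0],"gripper":40},{"dp":[0,0,0],"angular":[0,0,0],"gripper":40}], "grip_force": 30}}

```text
clock: 18.65
position: [0.4663, 0.1987, 0.05]
ee_rot: [0.474, 0.525, 0.473, -0.525]
contact_force: [-0.1, 0.3, -0.4]
width: 0.049
```

```bash
python3 -c "
from h import *
to([.4661,.1988,.050],-.102)"
```

```text
t 18.65 pos [0.4663 0.1987 0.05  ] F [-0.07  0.29 -0.35] w 0.049
dp [-0.    -0.002 -0.001] ang [-0.0009  0.0001 -0.0003]
```

Gripped at about 49–50 mm. I'll lift.

Emit:
{"api": "arm_command", "payload": {"series": [{"dp":[0,0,0],"angular":[0,0,0],"gripper":40},{"dp":[-0.02,0,0],"angular":[0,0,0],"gripper":40},{"dp":[-0.04,0,0],"angular":[0,0,0],"gripper":40},{"dp":[-0.06,0,0],"angular":[0,0,0],"gripper":40},{"dp":[-0.1,0,0],"angular":[0,0,0],"gripper":40},{"dp":[-0.15,0,0],"angular":[0,0,0],"gripper":40},{"dp":[-0.15,0,0],"angular":[0,0,0],"gripper":40},{"dp":[-0.1,0,0],"angular":[0,0,0],"gripper":40}]}}

```text
clock: 19.65
position: [0.4662, 0.1987, 0.1289]
ee_rot: [0.474, 0.525, 0.473, -0.525]
contact_force: [-0.1, 0.3, 0.0]
width: 0.0493
```

```bash
cat > pl.py <<'E'
from h import *
import sys
# plate held: in tool-relative terms; fit plane and rectangle
s=get_state();d,W=cloud("wrist");im=d["image"];cv2.imwrite(f"pics/{sys.argv[1]}.png",im)
A=Rt(s);p0=s["position"];T=(W-p0)@A   # tool coords
h=cv2.cvtColor(im,40)
m=(np.abs(T[...,2])<.035)&(T[...,1]>-.03)&(T[...,1]<.12)&(np.abs(T[...,0]+.022)<.03)&(h[...,0]>12)&(h[...,0]<35)&(h[...,1]>100)
m=cv2.morphologyEx(m.astype(np.uint8),cv2.MORPH_OPEN,np.ones((3,3)))
_,l,st,_=cv2.connectedComponentsWithStats(m);m=l==1+np.argmax(st[1:,4])
P=W[m];c=np.median(P,0)
X=np.c_[P[:,:2]-c[:2],np.ones(len(P))];k=np.ones(len(P),bool)
for _ in range(4):
    co=np.linalg.lstsq(X[k],P[k,2],rcond=None)[0];r=np.abs(X@co-P[:,2]);k=r<max(2.5*np.median(r),.0008)
print("n",len(P),"slope",co[:2].round(4),"z at centre",(co[2]).round(4),"resid",np.median(r).round(5))
print("rect world",cv2.minAreaRect((P[k][:,:2]*1000).astype(np.float32)))
print("rect tool(y,z)",cv2.minAreaRect((((P[k]-p0)@A)[:,1:]*1000).astype(np.float32)),"tool x med",np.median(((P-p0)@A)[:,0]).round(4))
# hole: pixels inside plate outline not on plate, dark
hull=np.zeros(m.shape,np.uint8);pts=np.argwhere(m)[:,::-1].astype(np.int32);cv2.fillConvexPoly(hull,cv2.convexHull(pts),1)
q=cv2.erode(hull,np.ones((13,13)))>0;q&=~m
n,l,st,ce=cv2.connectedComponentsWithStats(q.astype(np.uint8))
K=d["mtx"];M=np.eye(4);M[:3,:3]=A;M[:3,3]=p0;M=M@d["mount"]
for i in range(1,n):
    if st[i,4]<20: continue
    u,v=ce[i];ray=M[:3,:3]@np.array([(u-K[0,2])/K[0,0],-(v-K[1,2])/K[1,1],-1]);o=M[:3,3]
    nrm=np.array([-co[0],-co[1],1]);t=(nrm@(np.r_[c[:2],co[2]]-o))/(nrm@ray);w=o+t*ray
    print("blob",st[i],ce[i].round(1),"world",w.round(4),"tool",((w-p0)@A).round(4))
to(p0,-.102)
E
python3 pl.py w10
```

```text
n 30642 slope [-0.0021  0.0005] z at centre 0.1521 resid 0.00041
rect world ((502.2839660644531, 195.68399047851562), (51.43922424316406, 110.47567749023438), 84.07288360595703)
rect tool(y,z) ((36.248069763183594, -0.6925048828125), (110.4755630493164, 51.439273834228516), 0.0037211845628917217) tool x med -0.0232
blob [265 205  28  24 459] [277.7 215.7] world [0.5034 0.1953 0.1522] tool [-0.0232  0.0374 -0.0005]
blob [334 238   3  36  55] [335.5 257.4] world [0.4815 0.1722 0.1522] tool [-0.0233  0.018   0.0249]
t 19.7 pos [0.4671 0.199  0.1302] F [0.86 0.21 1.36] w 0.049
dp [ 0.011 -0.008  0.003] ang [-0.0009 -0.0006 -0.0019]
```

Held level: slope below 0.003, hole at tool y ≈ 37 mm, z ≈ −0.6 mm. I'll move to just short of the stand to measure the spike from close by.

Emit:
{"api": "arm_command", "payload": {"series": [{"dp":[0,0.03,0.15],"angular":[0,0,0],"gripper":40},{"dp":[0,0.03,0.3],"angular":[0,0,0],"gripper":40},{"dp":[0,0.03,0.42],"angular":[0,0,0],"gripper":40},{"dp":[0,0.03,0.45],"angular":[0,0,0],"gripper":40},{"dp":[0,0.03,0.45],"angular":[0,0,0],"gripper":40},{"dp":[0,0.03,0.4],"angular":[0,0,0],"gripper":40},{"dp":[0,0.03,0.3],"angular":[0,0,0],"gripper":40},{"dp":[0,0,0.15],"angular":[0,0,0],"gripper":40}]}}

```text
clock: 20.7
position: [0.4559, -0.1319, 0.1269]
ee_rot: [-0.474, -0.523, -0.474, 0.526]
contact_force: [0.7, -0.2, -0.1]
width: 0.049
```

```bash
python3 -c "
from h import *
to([.46,-.122,.13],-.102)"
```

```text
t 20.7 pos [ 0.4559 -0.1319  0.1269] F [ 0.72 -0.18 -0.06] w 0.049
dp [-0.026  0.026 -0.086] ang [0.0009 0.0014 0.0017]
```

Emit:
{"api": "arm_command", "payload": {"series": [{"dp":[-0.02,0.02,-0.08],"angular":[0,0.001,0.002],"gripper":40},{"dp":[0,0,0],"angular":[0,0,0],"gripper":40},{"dp":[0,0,0],"angular":[0,0,0],"gripper":40},{"dp":[0,0,0],"angular":[0,0,0],"gripper":40},{"dp":[0,0,0],"angular":[0,0,0],"gripper":40},{"dp":[0,0,0],"angular":[0,0,0],"gripper":40},{"dp":[0,0,0],"angular":[0,0,0],"gripper":40},{"dp":[0,0,0],"angular":[0,0,0],"gripper":40}]}}

```text
clock: 21.7
position: [0.4571, -0.1221, 0.1281]
ee_rot: [-0.473, -0.524, -0.475, 0.525]
contact_force: [-0.4, -0.4, -1.2]
width: 0.0491
```

```bash
python3 pl.py w11
python3 - <<'E'
from h import *
d,W=cloud("wrist")
z=W[...,2];m0=(np.hypot(W[...,0]-.567,W[...,1]+.132)<.06)
for lo,hi in((.006,.014),(.05,.060),(.063,.078),(.078,.09)):
    m=m0&(z>lo)&(z<hi);P=W[m][:,:2]*1000
    if len(P)>3:
        # image ellipse centre too
        print(lo,len(P),P.mean(0).round(1),cv2.minEnclosingCircle(P.astype(np.float32)),np.median(z[m]).round(4))
E
```

```text
n 30359 slope [-0.0055  0.0013] z at centre 0.1511 resid 0.0004
rect world ((493.2797546386719, -125.45352172851562), (51.16313934326172, 110.52668762207031), 84.21978759765625)
rect tool(y,z) ((36.23082733154297, -0.335693359375), (110.52812957763672, 51.16310119628906), 0.018771646544337273) tool x med -0.0232
blob [265 205  26  24 456] [277.7 215.7] world [ 0.4944 -0.1254  0.1512] tool [-0.0232  0.0374 -0.0005]
t 21.75 pos [ 0.4571 -0.1222  0.128 ] F [ 0.19 -0.34  0.46] w 0.0489
dp [-0.  0. -0.] ang [ 0.0008 -0.0001  0.002 ]
0.006 5365 [ 585.9 -134.7] ((567.7454223632812, -132.8077392578125), 44.755149841308594) 0.0101
0.05 1381 [ 568.3 -133. ] ((567.292236328125, -132.87088012695312), 14.015820503234863) 0.0552
0.063 36 [ 564.8 -132.5] ((566.3050537109375, -132.64723205566406), 2.7737271785736084) 0.0709
0.078 98 [ 566.6 -132.7] ((567.0714111328125, -132.85887145996094), 3.0105912685394287) 0.082
```

View pics/w11.png

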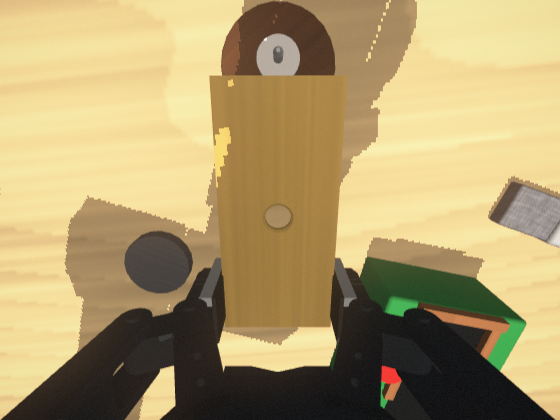

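The picture shows the spike at (278,53) on its collar, the held plate level, and the lid and a green look-alike clear below. The measured collar radius of 14.0 and spike radius of 3.0 match the given sizes.

Run:
```python
from h import *
W=np.load("pics/top0.npy");im=cv2.imread("pics/top0.png");h=cv2.cvtColor(im,40)
m=np.zeros(h.shape[:2],bool);m[270:345,315:385]=1
m&=(h[...,0]>45)&(h[...,0]<80)&(h[...,1]>100)&(W[...,2]>.05)
print(cv2.boxPoints(cv2.minAreaRect((W[m][:,:2]*1000).astype(np.float32))))
to([.5305,-.1295,.11],-.102)
```

```text
[[ 196.07462 -258.9422 ]
 [ 353.91098 -311.75412]
 [ 404.63144 -160.16846]
 [ 246.79507 -107.35654]]
t 21.8 pos [ 0.4571 -0.1222  0.128 ] F [0.46 0.69 0.1 ] w 0.0489
dp [ 0.148  0.615 -0.001] ang [ 0.0008 -0.0001  0.002 ]
```

Emit:
{"api": "arm_command", "payload": {"series": [{"dp":[0,0.12,0],"angular":[0,0,0.002],"gripper":40},{"dp":[0,0.2,0],"angular":[0,0,0],"gripper":40},{"dp":[0,0.18,0],"angular":[0,0,0],"gripper":40},{"dp":[0.05,0.08,0],"angular":[0,0,0],"gripper":40},{"dp":[0.05,0,0],"angular":[0,0,0],"gripper":40},{"dp":[0,0,0],"angular":[0,0,0],"gripper":40},{"dp":[0,0,0],"angular":[0,0,0],"gripper":40},{"dp":[0,0,0],"angular":[0,0,0],"gripper":40}]}}

```text
clock: 22.8
position: [0.5295, -0.1296, 0.1145]
ee_rot: [0.474, 0.525, 0.474, -0.525]
contact_force: [0.3, -0.6, 0.0]
width: 0.0488
```

```bash
python3 -c "
from h import *
to([.5305,-.1295,.072],-.102)"
```

```text
t 22.8 pos [ 0.5295 -0.1296  0.1145] F [ 0.28 -0.65  0.02] w 0.0488
dp [ 0.354  0.009 -0.001] ang [ 0.0003 -0.0003  0.0002]
```

Emit:
{"api": "arm_command", "payload": {"series": [{"dp":[0.06,0.009,0],"angular":[0,0,0],"gripper":40},{"dp":[0.1,0,0],"angular":[0,0,0],"gripper":40},{"dp":[0.1,0,0],"angular":[0,0,0],"gripper":40},{"dp":[0.04,0,0],"angular":[0,0,0],"gripper":40},{"dp":[0,0,0],"angular":[0,0,0],"gripper":40},{"dp":[0,0,0],"angular":[0,0,0],"gripper":40},{"dp":[0,0,0],"angular":[0,0,0],"gripper":40},{"dp":[0,0,0],"angular":[0,0,0],"gripper":40}]}}

```text
clock: 23.8
position: [0.5303, -0.1297, 0.0762]
ee_rot: [0.474, 0.525, 0.474, -0.525]
contact_force: [-1.0, 0.3, 0.1]
width: 0.0487
```

```bash
python3 pl.py w12
python3 - <<'E'
from h import *
to([.5305,-.1295,.060],-.102)
im=cv2.imread("pics/w12.png");c=cv2.resize(im[185:245,245:310],None,fx=8,fy=8,interpolation=2)
cv2.imwrite("pics/w12c.png",c)
E
```

```text
n 30306 slope [-0.0027  0.0011] z at centre 0.0994 resid 0.0004
rect world ((566.4411010742188, -132.9215850830078), (51.386966705322266, 110.51040649414062), 84.09412384033203)
rect tool(y,z) ((36.248321533203125, -0.4961719512939453), (110.5103988647461, 51.387088775634766), 0.07716792076826096) tool x med -0.0232
blob [265 205  26  23 455] [277.7 215.6] world [ 0.5676 -0.1331  0.0994] tool [-0.0232  0.0375 -0.0005]
blob [334 252   2  19  21] [334.9 261.8] world [ 0.5436 -0.1559  0.0995] tool [-0.0233  0.0159  0.0247]
t 23.85 pos [ 0.5304 -0.1297  0.0762] F [ 0.11 -0.3  -0.83] w 0.0491
dp [ 0. -0.  0.] ang [ 0.0002 -0.0002 -0.    ]
t 23.85 pos [ 0.5304 -0.1297  0.0762] F [ 0.11 -0.3  -0.83] w 0.0491
dp [ 0.135  0.001 -0.002] ang [ 0.0002 -0.0002 -0.    ]
```

View pics/w12c.png

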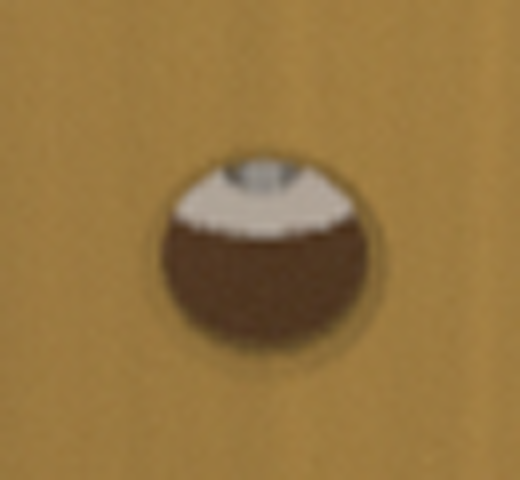

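The crop shows the spike through the hole at (262,178). It is centred sideways and within 0.1 mm or so of the row expected from the camera parallax. I'll lower.

Emit:
{"api": "arm_command", "payload": {"series": [{"dp":[0.03,0,0],"angular":[0,0,0],"gripper":40},{"dp":[0.04,0,0],"angular":[0,0,0],"gripper":40},{"dp":[0.04,0,0],"angular":[0,0,0],"gripper":40},{"dp":[0.04,0,0],"angular":[0,0,0],"gripper":40},{"dp":[0.04,0,0],"angular":[0,0,0],"gripper":40},{"dp":[0.02,0,0],"angular":[0,0,0],"gripper":40},{"dp":[0,0,0],"angular":[0,0,0],"gripper":40},{"dp":[0,0,0],"angular":[0,0,0],"gripper":40}]}}

```text
clock: 24.85
position: [0.5302, -0.1297, 0.049]
ee_rot: [0.474, 0.525, 0.474, -0.525]
contact_force: [0.2, 0.5, -0.9]
width: 0.0489
```

```bash
python3 -c "
from h import *
to([.5305,-.1295,.035],-.102)"
```

```text
t 24.85 pos [ 0.5302 -0.1297  0.049 ] F [ 0.17  0.46 -0.92] w 0.0489
dp [ 0.117  0.002 -0.001] ang [ 0.0002 -0.0003  0.0002]
```

Already threaded, with the underside at about 69 mm. I'll continue gently.

Emit:
{"api": "arm_command", "payload": {"series": [{"dp":[0.025,0.002,0],"angular":[0,0,0],"gripper":40},{"dp":[0.025,0,0],"angular":[0,0,0],"gripper":40},{"dp":[0.025,0,0],"angular":[0,0,0],"gripper":40},{"dp":[0.015,0,0],"angular":[0,0,0],"gripper":40},{"dp":[0.008,0,0],"angular":[0,0,0],"gripper":40},{"dp":[0,0,0],"angular":[0,0,0],"gripper":40},{"dp":[0,0,0],"angular":[0,0,0],"gripper":40},{"dp":[0,0,0],"angular":[0,0,0],"gripper":40}]}}

```text
clock: 25.85
position: [0.5308, -0.1298, 0.0368]
ee_rot: [0.474, 0.525, 0.474, -0.525]
contact_force: [0.7, -0.3, -0.2]
width: 0.049
```

Emit:
{"api": "arm_command", "payload": {"series": [{"dp":[0.006,0,0],"angular":[0,0,0],"gripper":40},{"dp":[0.005,0,0],"angular":[0,0,0],"gripper":40},{"dp":[0.004,0,0],"angular":[0,0,0],"gripper":40},{"dp":[0.004,0,0],"angular":[0,0,0],"gripper":40},{"dp":[0.004,0,0],"angular":[0,0,0],"gripper":40},{"dp":[0.004,0,0],"angular":[0,0,0],"gripper":40},{"dp":[0.004,0,0],"angular":[0,0,0],"gripper":40},{"dp":[0.004,0,0],"angular":[0,0,0],"gripper":40}]}}

```text
clock: 26.85
position: [0.5309, -0.1299, 0.034]
ee_rot: [0.474, 0.525, 0.474, -0.524]
contact_force: [-2.1, 0.9, 5.4]
width: 0.0486
```

```bash
python3 pl.py w13
```

```text
n 30262 slope [ 0.0308 -0.0035] z at centre 0.059 resid 0.0004
rect world ((567.1123046875, -133.26551818847656), (50.874324798583984, 110.31394958496094), 83.99053192138672)
rect tool(y,z) ((36.3853759765625, -0.2759819030761719), (110.31909942626953, 50.87434005737305), 0.19001707434654236) tool x med -0.0248
blob [263 206  28  45 799] [277.3 225.5] world [ 0.5643 -0.1326  0.0585] tool [-0.0244  0.0335 -0.0007]
t 26.9 pos [ 0.5309 -0.1299  0.034 ] F [-1.53 -0.31  5.36] w 0.049
dp [ 0. -0. -0.] ang [ 0.0003  0.0001 -0.001 ]
```

The plate is on the collar: 5 N contact, and tilted 1.7° by the press. I'll ease up slightly and open.

Emit:
{"api": "arm_command", "payload": {"series": [{"dp":[-0.004,0,0],"angular":[0,0,0],"gripper":40},{"dp":[-0.002,0,0],"angular":[0,0,0],"gripper":40},{"dp":[0,0,0],"angular":[0,0,0],"gripper":51},{"dp":[0,0,0],"angular":[0,0,0],"gripper":54},{"dp":[0,0,0],"angular":[0,0,0],"gripper":60},{"dp":[0,0,0],"angular":[0,0,0],"gripper":72},{"dp":[0,0,0],"angular":[0,0,0],"gripper":80},{"dp":[0,0,0],"angular":[0,0,0],"gripper":80}], "grip_force": 20}}

```text
clock: 27.9
position: [0.5311, -0.1299, 0.0338]
ee_rot: [0.474, 0.525, 0.474, -0.524]
contact_force: [-0.2, -0.3, 0.5]
width: 0.0796
```

```bash
python3 pl.py w14
```

```text
n 30254 slope [-0.0011 -0.0003] z at centre 0.0583 resid 0.0004
rect world ((567.0515747070312, -133.02484130859375), (50.22776794433594, 110.51762390136719), 84.07242584228516)
rect tool(y,z) ((36.134765625, -0.5487174987792969), (110.51728057861328, 50.22779083251953), 0.10396039485931396) tool x med -0.0244
blob [265 206  26  46 803] [277.2 226. ] world [ 0.5642 -0.1326  0.0583] tool [-0.0245  0.0333 -0.0007]
t 27.95 pos [ 0.5311 -0.1299  0.0338] F [-0.57 -0.1  -0.08] w 0.08
dp [ 0. -0. -0.] ang [ 0.0002  0.     -0.0009]
```

Released: the plate is flat (slope 0.001), its top is at 58.3 mm, and its centre (567.1,−133.0) is on the spike axis. I'll retract straight up.

Emit:
{"api": "arm_command", "payload": {"series": [{"dp":[-0.05,0,0],"angular":[0,0,0],"gripper":80},{"dp":[-0.15,0,0],"angular":[0,0,0],"gripper":80},{"dp":[-0.25,0,0],"angular":[0,0,0],"gripper":80},{"dp":[-0.25,0,0],"angular":[0,0,0],"gripper":80},{"dp":[-0.25,-0.1,0],"angular":[0,0,0],"gripper":80},{"dp":[-0.1,-0.1,0],"angular":[0,0,0],"gripper":80},{"dp":[0,0,0],"angular":[0,0,0],"gripper":80},{"dp":[0,0,0],"angular":[0,0,0],"gripper":80}]}}

```text
clock: 28.95
position: [0.5057, -0.1272, 0.1641]
ee_rot: [0.474, 0.525, 0.474, -0.525]
contact_force: [-0.2, 0.3, -0.1]
width: 0.0802
```

Run:
```python
from h import *
d,W=cloud("wrist")
m=(np.hypot(W[...,0]-.567,W[...,1]+.132)<.07)&(W[...,2]>.05)&(W[...,2]<.065);P=W[m]
print(cv2.minAreaRect((P[:,:2]*1000).astype(np.float32)),np.median(P[:,2]),np.linalg.lstsq(np.c_[P[:,:2],np.ones(len(P))],P[:,2],rcond=None)[0].round(4))
im=get_image("scene")["image"];cv2.imwrite("pics/end.png",im);print(get_state()["contact_force"],get_state()["position"])
```

```text
((567.4168701171875, -133.04615783691406), (50.15898513793945, 110.03965759277344), 84.04901123046875) 0.05819037663041146 [-0.0008  0.0002  0.0587]
[ 0.07530651 -0.85714479 -0.06312745] [ 0.50563365 -0.12711452  0.1637835 ]
```

View pics/end.png

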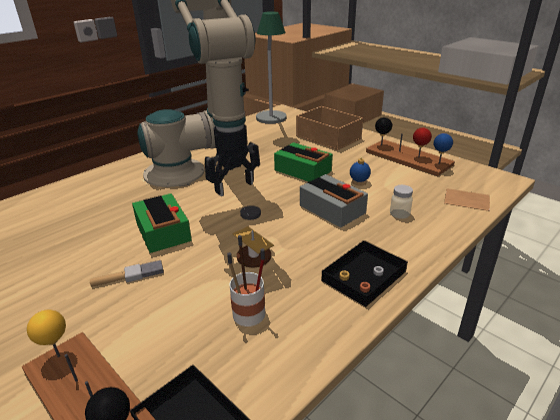

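The plate sits on the stand at (254,243), the gripper is clear, and the bystanders are where they were. I'll hand in.

```bash
python3 -c "
from rig import sign_off
print(sign_off())"
```

```text
the job is handed in; nothing more can be done
None
```

The plate is threaded on the spike and lies flat on the white collar, released. I handed the job in at about 29 s. The sign-off gives no verdict.

- **Slide:** I pressed with closed fingers at about 6–8.5 N (one reading of 8.8 N) and dragged the plate until it overhung about 36 mm, still flat. In one early step I over-corrected and the tool tilted about 10°. I straightened it, and the plate did not slip. It also turned about 2° relative to the channel, so I lined the pinch up with the plate itself.
- **Lift and seating:** I pinched the end with the grip set to 30 N (opening 49 mm) and lifted it level, then lowered it over the spike. It met the collar with about 5 N.
- **Last checks:** The plate's centre measured (567.4, −133.0) mm and the spike axis (567.2, −132.8) mm. Its top is at 58.2 mm, so its underside is about 55.2 mm up, level with the collar top. Its slope is below 0.001.
- **Disagreement:** Once the plate was down, the hole check read about 3 mm off. I put this down to the spike standing in the hole and relied on the plate's outline.
- **Bystanders and robot:** In the last picture the bystanders look unmoved, but I did not measure them again. The gripper is clear, with under 1 N (sensor noise) on the wrist.

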